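# Shut the loose tap of a yoghurt tub

### The arm

A 6-joint arm with a two-finger parallel gripper is mounted at the origin on the work surface. World frame = base frame: x ahead of the robot, y to its left, z up, the work surface at z = 0. Lengths are in m, angles in rad, forces in N, time in s.
With the tool pointing down it reaches from about 0.375 to 0.9 m from the base axis. Payload 3.1 kg.
Tool frame: the origin (TCP) lies midway between the tips of the shut fingers; the grasp point (between the pads) lies 19 mm behind it; x points along the fingers, z is the direction in which the jaws open and shut, and the axes are right-handed (so a half turn about x gives the same grasp; the last joint's range is limited). The gripper opens to 85 mm and grips with 20 to 120 N. Pads are 22 mm wide; open, the fingers measure 114 mm over their backs; the gripper's body (76 mm by 85 mm) begins 54 mm behind the grasp point. The pads swing forward as they close: fully open they stand 13 mm farther back than shut.
Start: joints at [1.131, 0.527, 1.433, -0, 1.181, -0.178], TCP at [0.162, 0.604, 0.231] pointing down, gripper open.
Joint ranges: [-3.08, 3.08], [-0.75, 2.2], [0.22, 2.44], [-1.43, 4.57], [0, 2.65], [-2.85, 2.85]. Speed limits (rad/s): [2.79, 2.79, 3.14, 3.14, 3.14, 3.14].

### API

Orientations are given as a unit quaternion [x, y, z, w].
In Python, from station import status, snapshot, camera_params, ticket gives the robot as it stands.
- The arm moves only by the tool arm_command, never from a script. Its argument "series" is a list that holds one entry, the list of rows, each a list of 4 numbers: the shift along the tool's x, y, z in mm, then the turn about the tool's x in rad. A call has 1 to 10 rows; each row shifts and turns the commanded pose from where the row before left it, along the tool's axes as they then stand; what a row does not reach is not made up. A row lasts 1/10 s, in which the tool goes at most 50 mm and 8.59 degrees, less where a joint would pass 70% of its speed; a pose out of reach is approached as far as the arm can. A call is refused whole if a number of a shift passes 50 or a number of a turn 0.15, either way. A call with a gripper value outside its range is refused whole. "jaw" is the opening in per cent of the stroke, from 0 (shut) to 100 (fully open), set as the call begins (left out, the last holds). The fingers move at their own pace and stop on an object; "force" is the grip in N (left out, the last holds). Time passes only in rows, so rows that do not move let the fingers close. It gives the time, the measured TCP pose, the force and the opening at its end, in the units of the state.
- status.sense(): the state, without advancing time (a new reading comes with each control period).
- snapshot(name): name is "scene" or "top"; returns the picture (384x512x3 uint8, red, green, blue); there is no depth.
- camera_params(name): a dict with "fovy" (degrees; the focal length in pixels is half the picture's height over the tangent of half this angle, whatever the lens; pixels are square), "cx", "cy" (the principal point, pixels), "k1" (the pictures are not rectified: a ray, as slopes to the right and down, at radius r is drawn at 1 + k1 r^2 times it, then the intrinsics apply), "extrinsics" (4x4, takes a point from camera to world coordinates). Camera axes: x right, y down, z forward; pixel columns grow to the right and rows downward; lengths in m; the calibration is good to about 2 mm. A picture is of the moment at which its call begins. camera_params takes no time and is no camera call.
- ticket.sign_off(): hands the job in, once; it reports no verdict.
The state is a dict: "t": time; "q": joint angles; "qd": joint speeds; "tau": joint torques, N m; "tcp_pos": TCP position; "tool_rot": TCP orientation; "force": force on the tool from outside, world axes, zero at the start; "ft_torque": the same for the moment, N m; "finger_gap": opening from 0.0 (shut) to 1.0 (fully open).
Only numpy, scipy, OpenCV 4.12 (cv2) and the standard library are available. Lean on these libraries where they do the work, as an engineer would, in place of code of your own. Each camera call takes 0.05 s, during which the arm holds its last target. There are 200 camera calls.

### The job

The tap with the flat upright paddle has worked loose: its tapered plug stands proud of the tap body and the paddle is near the open position, in line with the pipe. Turn the paddle clockwise (seen from above) while pressing it down, both together so that the taper works itself in, until the plug is fully home and the paddle stands square across the pipe, then let go. Do not ram it home first and turn it afterwards, nor turn it all the way while it still stands proud, and do not turn the neighbouring tap with the low round knob.

Things in the scene. Friction and masses are not known exactly. Their poses are not given: they have to be found in the camera images.
- paddle_top (a point): Centre of the top face of the loose tap's black upright paddle (60 mm long, 12 thick, 38 tall), on the plug's vertical turning axis. x along the 60 mm, y across the 12 mm, z up; turns and sinks with the plug. The paddle stands on a steel collar 37 mm in diameter, 6 thick; below is the taper. Fully home this point is 144 mm above the table and the collar rests on the fixed 42 mm steel tap barrel.
- key_turn (a joint): Turn of the loose plug, rad: 0 = paddle in line with the tap's level pipe (open), growing clockwise seen from above; 1.57 = square across the pipe (shut); stop at 1.66. Starts at 0.15 to 0.45; friction 0.08 N m, stays where left. The pipe (18 mm thick) runs 95 mm from the plug's axis back to a fixed steel tub (lid 190 x 176 mm, top 151 mm high with its handle); the spout is 55 mm beyond the axis.
- key_drop (a joint): How far the loose plug has sunk, m: 0 = standing 20 mm proud, 0.020 = fully home (a hard stop). Starts at 0 to 0.004. Steady friction: about 6 N of push down moves it, and it stays where it is left.
- knob_turn (a joint): Turn of the plug of the neighbouring tap (an equal tub beside the first, left or right of it, both taps pointing roughly away from the robot), rad: 0 = shut, as it starts; grows anticlockwise. It is home already and has a low round black knob 38 mm in diameter, top 124 mm above the table. Leave it.

How it is judged:
At the end, for the whole second after the job is handed in: The loose plug is home (sunk at least 16 of its 20 mm) and its paddle square across the pipe (turn over 1.38 rad, that is within 11 degrees; the stop at 1.66 lies within it); the neighbouring knob is still shut (under 0.2 rad) (value of joint key_turn above 1.38 rad and value of joint key_drop above 0.016 m and value of joint knob_turn below 0.2 rad); the robot touches nothing.
It fails at once if the plug is rammed down (over 15 mm) before it has been turned well off its open position (under 0.6 rad) (value of joint key_drop above 0.015 m and value of joint key_turn below 0.6 rad).
It fails at once if the paddle is turned across (over 1.35 rad) while the plug still stands proud (sunk under 6 mm) (value of joint key_turn above 1.35 rad and value of joint key_drop below 0.006 m).
It fails at once if the neighbouring tap is turned by more than 0.2 rad (value of joint knob_turn above 0.2 rad).
It also fails if it takes over 38 s, if anything falls off the work surface, if the arm or the gripper's body presses on something with over 40 N, if the wrist force passes 120 N, or if a joint passes its speed limit or range.

## Working session

There is one attempt and no reset: what is moved stays moved. The work goes in short steps, Python scripts to look and compute and a tool call to move; the robot and the scene stay as the last step left them, time stands still between calls to the robot, and variables do not carry over. Pictures are saved under pics/ and viewed, about 8 in all and at most 12, crops included, and the job is handed in when it is done.

Besides the shell and the picture viewer there is one more tool, called after "Emit:" by a JSON object that holds its "method" and its "body". arm_command: Moves the arm, as the interface text tells. Its arguments: {"type":"object","properties":{"series":{"type":"array"},"jaw":{"type":"number"},"force":{"type":"number"}},"required":["series"]}

```bash
mkdir -p pics; cat > h.py <<'E'
import numpy as np, cv2
from station import status, snapshot, camera_params, ticket
def K(n):
    p=camera_params(n); f=192/np.tan(np.radians(p['fovy'])/2); return p,f
def proj(n,P):
    p,f=K(n); E=np.array(p['extrinsics']); c=(np.atleast_2d(P)-E[:3,3])@E[:3,:3]
    s=c[:,:2]/c[:,2:]; s=s*(1+p['k1']*(s**2).sum(1,keepdims=True)); return s*f+[p['cx'],p['cy']]
def back(n,uv,z):
    p,f=K(n); E=np.array(p['extrinsics']); d=(np.array(uv,float)-[p['cx'],p['cy']])/f; s=d.copy()
    for _ in range(20): s=d/(1+p['k1']*(s@s))
    r=E[:3,:3]@np.r_[s,1]; return E[:3,3]+r*(z-E[2,3])/r[2]
def save(n,name,crop=None,k=1):
    im=snapshot(n)[:,:,::-1]
    if crop: a,b,c,d=crop; im=im[b:d,a:c]
    cv2.imwrite('pics/'+name,cv2.resize(im,None,fx=k,fy=k,interpolation=cv2.INTER_CUBIC))
E
python3 - <<'E'
from h import *
for n in('scene','top'): save(n,n+'0.png'); print(n,camera_params(n))
print(status.sense())
E
```

```text
scene {'fovy': 46.29339825561185, 'cx': 255.10959622856828, 'cy': 195.27120595637894, 'k1': -0.12687054193820393, 'extrinsics': array([[ 0.62310288,  0.4413256 , -0.64573563,  1.16956052],
       [ 0.7820115 , -0.3365723 ,  0.52457326, -0.44219546],
       [ 0.01417088, -0.8318358 , -0.55484087,  0.67447657],
       [ 0.        ,  0.        ,  0.        ,  1.        ]])}
top {'fovy': 43.37079447761256, 'cx': 251.8492689901715, 'cy': 188.7480120564905, 'k1': 0.03216964795808748, 'extrinsics': array([[-2.89338001e-02, -9.91659962e-01,  1.25592018e-01,
         4.83714816e-01],
       [-9.99581084e-01,  2.86162809e-02, -4.33195679e-03,
        -3.56993925e-03],
       [ 7.01851650e-04, -1.25664745e-01, -9.92072517e-01,
         1.09612681e+00],
       [ 0.00000000e+00,  0.00000000e+00,  0.00000000e+00,
         1.00000000e+00]])}
{'t': 0.1, 'q': array([ 1.13047698e+00,  5.28363495e-01,  1.43378948e+00,  5.04205469e-08,
        1.18139581e+00, -1.78497171e-01]), 'qd': array([ 0.00144654, -0.00217789, -0.00372224, -0.00021928,  0.00047929,
       -0.00032142]), 'tau': array([ 7.92705396e-05, -4.43306923e+01, -1.78586107e+01, -2.57933480e-04,
        3.88835615e-03, -1.67278245e-05]), 'tcp_pos': array([0.16146427, 0.60311121, 0.23043257]), 'tool_rot': array([-0.43076962,  0.56160489,  0.43013585,  0.56037544]), 'force': array([ 0.36310768, -0.22506636,  0.29157796]), 'ft_torque': array([ 0.03089745, -0.01718078,  0.00308393]), 'finger_gap': 0.9964214601311943}
```

View pics/scene0.png

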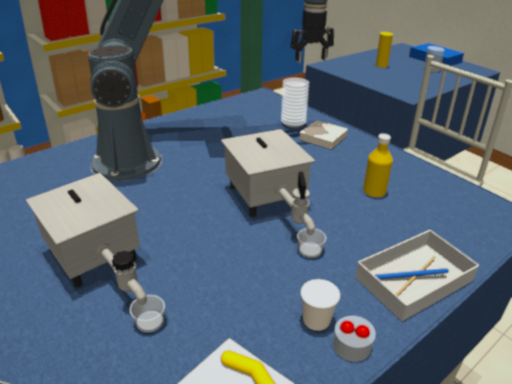

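View pics/top0.png

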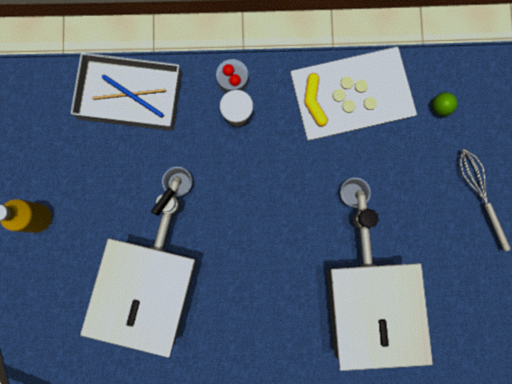

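The loose tap is at about (165,202) in the top view and (301,188) in the scene view. The knob tap is at (367,218) in the top view. Next I'll look at the loose tap enlarged.

```bash
python3 - <<'E'
from h import *
a=snapshot('top')[165:255,125:215,::-1]; b=snapshot('scene')[155:245,260:350,::-1]
cv2.imwrite('pics/c1.png',np.hstack([cv2.resize(i,(400,400),interpolation=cv2.INTER_CUBIC) for i in(a,b)]).clip(0,255))
for z in(.15,.164): print(back('top',(164,201),z))
print(back('top',(168,182),.0),back('top',(161,245),.1),[back('top',u,.145) for u in((109,241),(194,258),(170,355),(82,334))])
E
```

```text
[0.58419768 0.165684   0.15      ]
[0.58271082 0.16317952 0.164     ]
[0.64358711 0.18311808 0.        ] [0.49922469 0.18122776 0.1       ] [array([0.50938574, 0.27401574, 0.145     ]), array([0.47145734, 0.10884835, 0.145     ]), array([0.29134563, 0.15641049, 0.145     ]), array([0.33538663, 0.32287789, 0.145     ])]
```

View pics/c1.png

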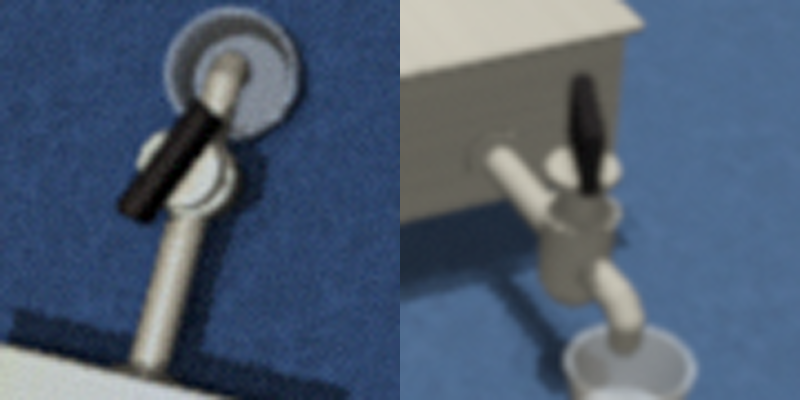

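```bash
cat > fit.py <<'E'
from h import *
from scipy.optimize import minimize
C={'top':(135,175,195,230),'scene':(285,160,320,215)}
def masks():
    M={}
    for n,(a,b,c,d) in C.items():
        g=cv2.cvtColor(snapshot(n),cv2.COLOR_RGB2HSV)[b:d,a:c,2]
        g=cv2.resize(g,None,fx=4,fy=4,interpolation=cv2.INTER_LINEAR); m=(g<62).astype(np.uint8)
        k,l,s,_=cv2.connectedComponentsWithStats(m); i=1+np.argmax(s[1:,4]); M[n]=(l==i).astype(np.uint8)
    return M
def hull(n,p):
    x,y,z,th=p; c,s=np.cos(th),np.sin(th)
    P=[(x+u*c-v*s,y+u*s+v*c,z+w) for u in(-.03,.03) for v in(-.006,.006) for w in(0,-.038)]
    a,b,_,_=C[n]; return cv2.convexHull((((proj(n,P)-[a,b]+.5)*4-.5)*16).round().astype(np.int32))
def cost(p,M):
    t=0
    for n in M:
        r=np.zeros_like(M[n]); cv2.fillConvexPoly(r,hull(n,p),1,cv2.LINE_8,4); t+=(r!=M[n]).sum()/M[n].sum()
    return t
E
python3 - <<'E'
from fit import *
M=masks(); best=None
for z in(.155,.162):
  for th in(-.45,-.7):
    p0=np.array([.583,.163,z,th]); S=np.vstack([p0,p0+np.diag([.008,.008,.006,.15])])
    r=minimize(cost,p0,args=(M,),method='Nelder-Mead',options=dict(initial_simplex=S,maxiter=400)); print(r.x.round(4),round(r.fun,3))
    if best is None or r.fun<best.fun: best=r
o=[]
for n in M:
    a,b,c,d=C[n]; im=cv2.resize(snapshot(n)[b:d,a:c,::-1],None,fx=4,fy=4); cv2.polylines(im,[hull(n,best.x)],True,(0,255,0),1,shift=4)
    q=cv2.findContours(M[n],0,1)[0]; cv2.drawContours(im,q,-1,(0,0,255),1); o.append(cv2.resize(im,(int(im.shape[1]*400/im.shape[0]),400)))
cv2.imwrite('pics/f1.png',np.hstack(o))
E
```

```text
[ 0.5824  0.1658  0.1656 -0.7097] 0.97
[ 0.5814  0.1671  0.1622 -0.7011] 0.992
[ 0.5826  0.1654  0.1668 -0.7052] 0.965
[ 0.5827  0.1654  0.1668 -0.7092] 0.966
```

View pics/f1.png

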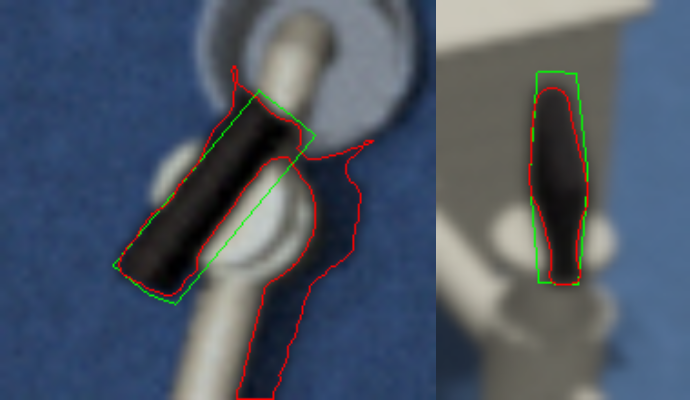

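The mask leaks into the blue shadow, so I'll exclude blue and refit.

```bash
sed -i 's/^        g=cv2.cvtColor.*/        s=snapshot(n)[b:d,a:c].astype(int); g=(s.max(2)+1.5*np.maximum(s[:,:,2]-s[:,:,0],0)).clip(0,255).astype(np.uint8)/; s/g<62/g<75/' fit.py
cat >> fit.py <<'E'
def run(name,p00):
    M=masks(); best=None
    for z in(-.004,.004):
      for th in(-.1,.1):
        p0=np.array(p00)+[0,0,z,th]; S=np.vstack([p0,p0+np.diag([.008,.008,.006,.15])])
        r=minimize(cost,p0,args=(M,),method='Nelder-Mead',options=dict(initial_simplex=S,maxiter=400)); print(r.x.round(4),round(r.fun,3))
        if best is None or r.fun<best.fun: best=r
    o=[]
    for n in M:
        a,b,c,d=C[n]; im=cv2.resize(snapshot(n)[b:d,a:c,::-1],None,fx=4,fy=4); cv2.polylines(im,[hull(n,best.x)],True,(0,255,0),1,shift=4)
        q=cv2.findContours(M[n],0,1)[0]; cv2.drawContours(im,q,-1,(0,0,255),1); o.append(cv2.resize(im,(int(im.shape[1]*400/im.shape[0]),400)))
    cv2.imwrite('pics/'+name,np.hstack(o))
E
python3 -c "
from fit import *
run('f2.png',[.583,.163,.162,-.6])"
```

```text
[ 0.5826  0.1661  0.1651 -0.6807] 0.749
[ 0.5823  0.1661  0.1661 -0.6751] 0.751
[ 0.5839  0.1647  0.1674 -0.6631] 0.754
[ 0.5829  0.166   0.1651 -0.672 ] 0.748
```

View pics/f2.png

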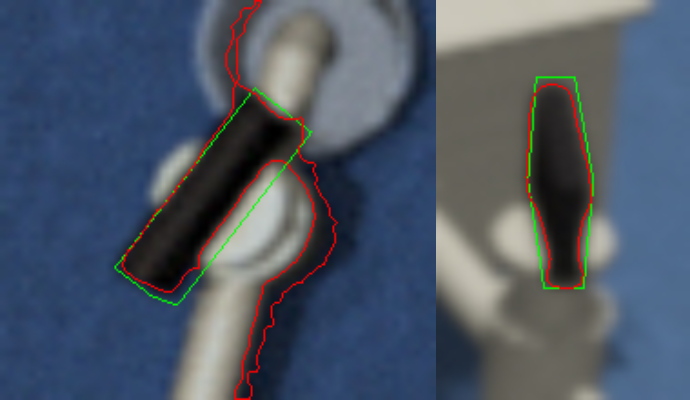

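```bash
sed -i 's/1.5\*np.max/4*np.max/; s/m=(g<75).astype(np.uint8)/m=cv2.morphologyEx((g<75).astype(np.uint8),cv2.MORPH_OPEN,np.ones((11,11),np.uint8))/' fit.py
python3 -c "
from fit import *
s=snapshot('top'); print(s[202,164],s[205,178:190:2].tolist())
run('f3.png',[.583,.163,.162,-.6])"
```

```text
[11 13 16] [[48, 44, 39], [19, 27, 36], [23, 34, 53], [26, 41, 61], [45, 68, 108], [40, 68, 102]]
[ 0.5827  0.1664  0.1648 -0.6583] 0.588
[ 0.5833  0.1653  0.1663 -0.6749] 0.581
[ 0.5842  0.1645  0.1669 -0.6744] 0.587
[ 0.5842  0.1642  0.1675 -0.6759] 0.593
```

View pics/f3.png

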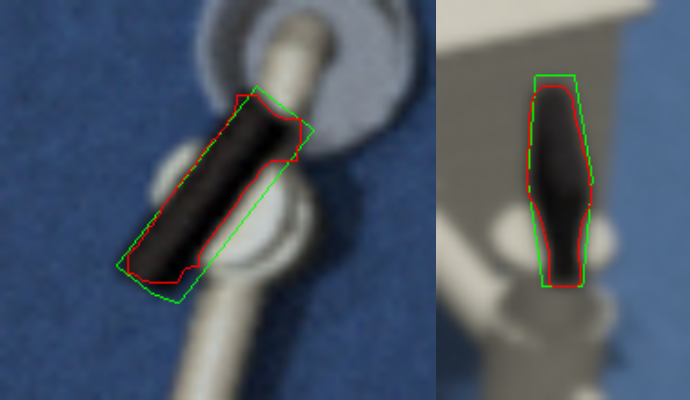

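```bash
cat > m.py <<'E'
from h import *
from scipy.spatial.transform import Rotation as R
from fit import masks,C
def axes():
    s=status.sense(); r=R.from_quat(s['tool_rot']).as_matrix(); return s,r
E
python3 - <<'E'
from m import *
M=masks()['top']; c=max(cv2.findContours(M,0,1)[0],key=cv2.contourArea)
(cx,cy),wh,an=cv2.minAreaRect(c); print('rect',cx/4+135,cy/4+175,np.array(wh)/4,an)
ys,xs=np.nonzero(M); print('centroid',xs.mean()/4+135,ys.mean()/4+175)
u,sv,vt=np.linalg.svd(np.c_[xs-xs.mean(),ys-ys.mean()],full_matrices=False)
m=np.array([xs.mean()/4+134.6,ys.mean()/4+174.6]); 
for d in(vt[0]*14,): 
    a,b=back('top',m+d,.16),back('top',m-d,.16); v=a-b; print('yaw',np.arctan2(v[1],v[0]),'ctr',(a+b)/2)
# pipe: crop c1 line, pipe axis z ~.08
for z in(.07,.09):
    a,b=back('top',(125+150/4.444,165+355/4.444),z),back('top',(125+180/4.444,165+232/4.444),z); print('pipe',a,b,np.arctan2(*(b-a)[1::-1]))
# collar top circle, rims at crop left 137 and right 228
print('collar',back('top',(125+188/4.444,165+172/4.444),.122))
s,r=axes(); print(s['tcp_pos'],r.round(3),'jawyaw',np.arctan2(r[1,2],r[0,2]))
E
```

```text
rect 165.00685691833496 202.25896072387695 [11.87939644 30.42980576] 34.14358139038086
centroid 164.28380443086326 200.96555895085308
yaw 2.4473648297506365 ctr [0.58405654 0.16405758 0.16      ]
pipe [0.5000799  0.19151348 0.07      ] [0.55801626 0.17700394 0.07      ] -0.24539212523881374
pipe [0.49976094 0.18771115 0.09      ] [0.55656807 0.17348441 0.09      ] -0.2453921252388138
collar [0.5814787  0.16405649 0.122     ]
[0.16171874 0.60370124 0.23134134] [[ 0.    -0.966  0.259]
 [ 0.     0.259  0.966]
 [-1.     0.     0.   ]] jawyaw 1.3090157457058775
```

Emit:
{"method": "arm_command", "body": {"series": [[[0,-37,-22.6,0],[0,-37,-22.6,0],[0,-37,-22.6,0],[0,-37,-22.6,0],[0,-37,-22.6,0],[0,-37,-22.6,0],[0,-37,-22.6,0],[0,-37,-22.6,0],[0,-37,-22.6,0],[0,-37,-22.6,0]]], "jaw": 100, "force": 50}}

```text
t: 1.95
tcp_pos: [0.4618, 0.2882, 0.2315]
tool_rot: [-0.43, 0.561, 0.43, 0.561]
force: [-0.2, 0.7, -0.7]
finger_gap: 0.995
```

Emit:
{"method": "arm_command", "body": {"series": [[[0,-37,-22.6,0],[0,-37,-22.6,0],[0,-37,-22.6,0],[0,-37,-22.6,0],[0,0,0,0.13],[0,0,0,0.13],[0,0,0,0.12],[0,0,0,0]]]}}

```text
t: 2.75
tcp_pos: [0.5803, 0.1638, 0.2312]
tool_rot: [-0.317, 0.632, 0.317, 0.632]
force: [-1.4, -0.5, 0.0]
finger_gap: 0.997
```

```bash
python3 - <<'E'
from m import *
s,r=axes(); print(s['t'],s['tcp_pos'],'jawyaw',np.arctan2(r[1,2],r[0,2])); d=np.array([.5825,.1645,.133])-s['tcp_pos']; print('tool delta mm',(r.T@d*1000).round(1),s['force'])
a=snapshot('top')[165:255,125:215,::-1]; b=snapshot('scene')[135:225,250:340,::-1]
cv2.imwrite('pics/c2.png',np.hstack([cv2.resize(i,(400,400),interpolation=cv2.INTER_CUBIC) for i in(a,b)]))
E
```

```text
2.75 [0.58026418 0.16377153 0.2312464 ] jawyaw 0.9288066831031658
tool delta mm [98.2 -1.4  1.9] [-1.37157644 -0.48840623  0.00361272]
```

View pics/c2.png

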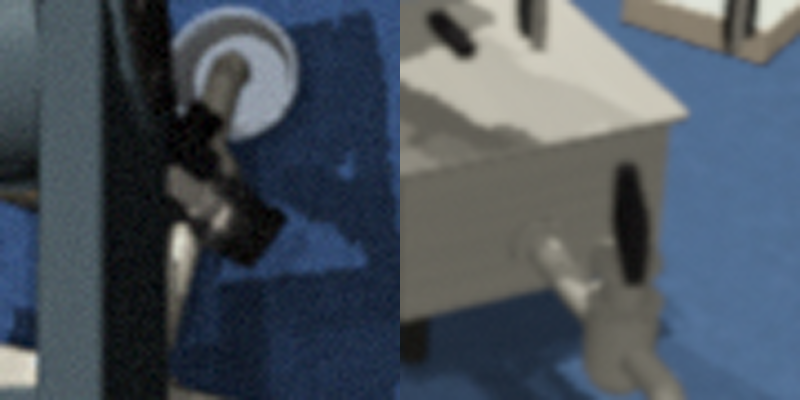

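The scene view shows the paddle at (258–264, 172–200) in full-picture pixels. The gripper is overhead, and the top view shows a finger either side of the paddle. Descending now.

Emit:
{"method": "arm_command", "body": {"series": [[[20,-1.4,1.9,0],[20,0,0,0],[20,0,0,0],[18,0,0,0],[12,0,0,0],[6,0,0,0],[2,0,0,0],[0,0,0,0]]]}}

```text
t: 3.65
tcp_pos: [0.5828, 0.1648, 0.1337]
tool_rot: [-0.317, 0.632, 0.317, 0.632]
force: [0.3, 0.3, 0.3]
finger_gap: 0.997
```

```bash
python3 - <<'E'
from m import *
s,r=axes(); print(s['t'],s['tcp_pos'],s['force'],s['ft_torque'])
b=snapshot('scene')[135:225,250:350,::-1]
cv2.imwrite('pics/c3.png',cv2.resize(b,None,fx=6,fy=6,interpolation=cv2.INTER_CUBIC))
E
```

```text
3.65 [0.58282569 0.16476891 0.13365434] [0.30521893 0.3208733  0.25607954] [-0.00759256  0.00060494  0.01264265]
```

View pics/c3.png

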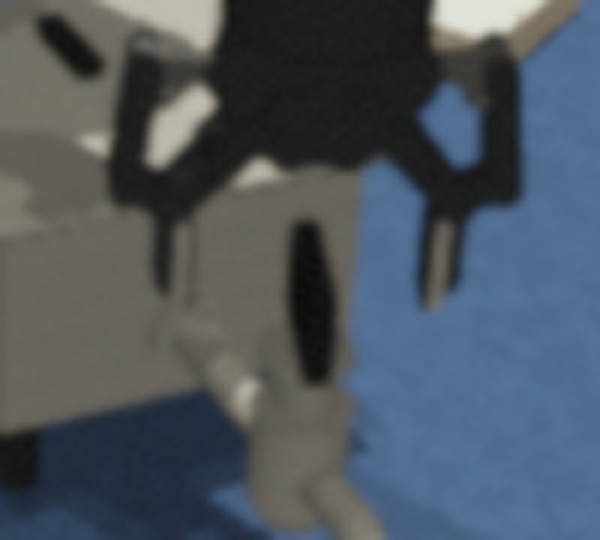

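The paddle (crop x 290–335, y 220–385) sits midway between the fingers (crop x about 170 and 435), with nothing touching. I'll close with a light grip.

Emit:
{"method": "arm_command", "body": {"series": [[[0,0,0,0],[0,0,0,0],[0,0,0,0],[0,0,0,0],[0,0,0,0],[0,0,0,0],[0,0,0,0],[0,0,0,0]]], "jaw": 0, "force": 35}}

```text
t: 4.5
tcp_pos: [0.5843, 0.1671, 0.1338]
tool_rot: [-0.316, 0.63, 0.317, 0.635]
force: [2.6, 6.6, -1.1]
finger_gap: 0.129
```

```bash
python3 - <<'E'
from m import *
s,r=axes(); print(s['t'],s['tcp_pos'],'F tool',r.T@s['force'],'T tool',r.T@s['ft_torque'],s['finger_gap'])
E
```

```text
4.5 [0.5843239  0.16705352 0.13375414] F tool [1.16445931 1.91898885 6.83630635] T tool [ 0.00139589 -1.03766506  0.21110365] 0.12907615899886332
```

Emit:
{"method": "arm_command", "body": {"series": [[[0,0,3,0],[0,0,0,0],[1.5,0,0,0.1],[1.5,0,0,0.1],[1.5,0,0,0.1],[1.5,0,0,0.1],[0,0,0,0]]], "force": 60}}

```text
t: 5.2
tcp_pos: [0.5839, 0.1669, 0.1279]
tool_rot: [-0.184, 0.683, 0.184, 0.683]
force: [-1.3, -0.7, 4.9]
finger_gap: 0.131
```

```bash
cat > rd.py <<'E'
from m import *
s,r=axes(); print(s['t'],s['tcp_pos'],'F tool',(r.T@s['force']).round(1),'T tool',(r.T@s['ft_torque']).round(2),s['finger_gap'],'jawyaw',np.arctan2(r[1,2],r[0,2]))
E
python3 rd.py
```

```text
5.2 [0.58394588 0.16687457 0.12788923] F tool [-4.9  0.1 -1.5] T tool [0.06 0.28 0.1 ] 0.13098840008463278 jawyaw 0.5271267278773272
```

Emit:
{"method": "arm_command", "body": {"series": [[[1.8,0,0,0.1],[1.8,0,0,0.1],[1.8,0,0,0.1],[1.8,0,0,0.1],[1.8,0,0,0.1],[1.8,0,0,0.1],[1.2,0,0,0.1],[1,0,0,0.08],[0,0,0,0]]]}}

```text
t: 6.1
tcp_pos: [0.5827, 0.1669, 0.1146]
tool_rot: [0.089, 0.703, -0.089, 0.7]
force: [-2.5, 0.0, 4.3]
finger_gap: 0.13
```

```bash
python3 rd.py
```

```text
6.1 [0.58274032 0.16686411 0.11459275] F tool [-4.3 -0.6 -2.4] T tool [ 0.05  0.52 -0.17] 0.1301367862075327 jawyaw -0.2525807118913142
```

Emit:
{"method": "arm_command", "body": {"series": [[[1,0,0,0.03],[1,0,0,0.03],[1,0,0,0.02],[1,0,0,0],[0,0,0,0],[0,0,0,0]]]}}

```text
t: 6.7
tcp_pos: [0.5827, 0.1669, 0.1139]
tool_rot: [0.116, 0.698, -0.117, 0.697]
force: [-8.9, -1.3, 22.9]
finger_gap: 0.124
```

```bash
python3 rd.py
```

```text
6.7 [0.5827294  0.1669295  0.11386405] F tool [-22.9  -4.2  -8. ] T tool [ 0.02  1.38 -0.58] 0.12385790313302412 jawyaw -0.33067980040472356
```

The downward force rose to 23 N with the tool stopped after sinking about 20 mm, so the plug is on its stop. The jaw yaw implies a turn of about 1.6 rad. I'll take the load off, open and retreat.

Emit:
{"method": "arm_command", "body": {"series": [[[-3,0,0,0],[0,0,0,0],[0,0,0,0],[0,0,0,0],[0,0,0,0],[0,0,0,0],[0,0,0,0],[0,0,0,0]]], "jaw": 100}}

```text
t: 7.5
tcp_pos: [0.5842, 0.1671, 0.1132]
tool_rot: [0.116, 0.698, -0.116, 0.697]
force: [0.0, 0.6, 0.2]
finger_gap: 1.002
```

Emit:
{"method": "arm_command", "body": {"series": [[[-5,0,0,0],[-15,0,0,0],[-25,0,0,0],[-30,0,0,0],[-30,0,0,0],[0,0,40,0],[0,0,-40,0],[0,0,0,0]]]}}

```text
t: 8.3
tcp_pos: [0.5797, 0.1678, 0.2171]
tool_rot: [0.116, 0.7, -0.117, 0.695]
force: [-0.9, -0.2, -0.9]
finger_gap: 1.0
```

```bash
python3 rd.py
```

```text
8.3 [0.57974545 0.16781775 0.21706195] F tool [ 0.9 -0.5 -0.7] T tool [-0.05  0.06 -0.05] 0.9995201014625998 jawyaw -0.33028894161577244
```

Now I'll move the arm back out of the view (tool −x world) and check.

Emit:
{"method": "arm_command", "body": {"series": [[[-30,0,0,0],[-20,0,0,0],[0,40,0,0],[0,40,0,0],[0,40,0,0],[0,40,0,0],[0,40,0,0],[0,0,0,0]]]}}

```text
t: 9.1
tcp_pos: [0.6495, 0.3613, 0.2679]
tool_rot: [0.116, 0.697, -0.114, 0.698]
force: [-0.6, -0.4, -0.7]
finger_gap: 0.998
```

```bash
python3 - <<'E'
import rd
from h import *
a=snapshot('top')[150:270,105:225,::-1]; b=snapshot('scene')[155:245,260:350,::-1]
cv2.imwrite('pics/c4.png',np.hstack([cv2.resize(i,(400,400),interpolation=cv2.INTER_CUBIC) for i in(a,b)]))
# expected top of paddle if home, square
for z in(.144,.164):
  for k in(-1,1):
    y=-.245-np.pi/2; print(z,proj('scene',[.583+k*.03*np.cos(y),.1665+k*.03*np.sin(y),z]),proj('top',[.583+k*.03*np.cos(y),.1665+k*.03*np.sin(y),z]))
E
```

```text
9.1 [0.64949963 0.36126849 0.2678594 ] F tool [ 0.7 -0.6 -0.4] T tool [ 0.    0.03 -0.06] 0.9977012528975534 jawyaw -0.3261657644133742
0.144 [[313.32422101 182.29243538]] [[149.37120923 198.68816436]]
0.144 [[289.71382224 188.01261128]] [[178.90908154 205.15358038]]
0.164 [[314.09052292 174.63554776]] [[147.20287852 197.60248992]]
0.164 [[290.23576834 180.2404838 ]] [[177.36759314 204.20396953]]
```

View pics/c4.png

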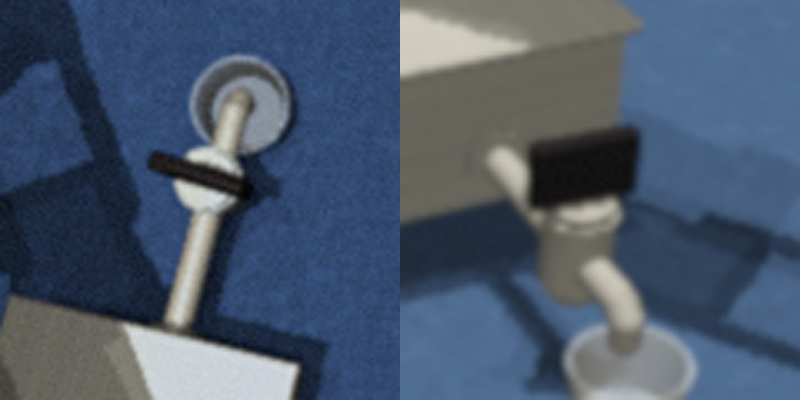

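The paddle is square across the pipe. Its top corners in the scene view, about (313,184) and (290,187), match the fully-home prediction of (313,182) and (290,188). The gripper is clear, so I'm handing in.

```bash
python3 -c "
from station import ticket
print(ticket.sign_off())"
```

```text
the job is handed in; nothing more can be done
None
```

The loose tap is home and shut. I gripped the paddle, turned it about 1.25 rad clockwise while pressing it down about 20 mm, both together, until it hit the hard stop. Then I let go, backed the arm away and handed in at about 9 s of the 38 s allowed.

- **Seating:** the push force rose from about 4 N to 23 N with no further movement, so the plug was on its stop. In the last picture the paddle's top corners were within about 2 pixels of where they should be when fully home.
- **Turn:** the gripper's final angle and the measured pipe direction put the turn at about 1.6 rad (limit 1.38). The last picture also shows the paddle square across the pipe.
- **Clear of contact:** the gripper is open with only sensor noise on the force reading. The arm never went near the neighbouring knob, though I did not measure the knob again at the end.
- **What disagreed:** fitting the paddle's outline to find its starting angle gave poor matches. Shadow leaked into the fit, and the estimates differed by about 0.1 rad. I used an averaged angle, and the fingers lined themselves up on the paddle when they closed, moving the tool about 2.7 mm sideways. I corrected that shift before turning.

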